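# Free the extractor's hatch and set its damper lever

## Robot

A 6-joint arm with a two-finger parallel gripper is mounted at the origin on the work surface. World frame = base frame: x ahead of the robot, y to its left, z up, the work surface at z = 0. Lengths are in m, angles in rad, forces in N, time in s.
With the tool pointing down it reaches from about 0.35 to 0.975 m from the base axis. Payload 4.9 kg.
Tool frame: the origin (TCP) lies at the very end of the fingers, on their centre line; the grasp point (between the pads) lies 19 mm behind it; x points along the fingers, y is the direction in which the jaws open and shut, and the axes are right-handed (so a half turn about x gives the same grasp; the last joint's range is limited). The gripper opens to 85 mm and grips with 20 to 120 N. Pads are 22 mm wide; open, the fingers measure 114 mm over their backs; the gripper's body (76 mm by 85 mm) begins 54 mm behind the grasp point. The pads swing forward as they close: fully open they stand 13 mm farther back than shut.
Start: joints at [-1.272, 0.053, 1.613, -0, 1.476, -0.119], TCP at [0.254, -0.571, 0.231] pointing down, gripper open.
Joint ranges: [-3.01, 3.01], [-1.01, 2.22], [0.06, 2.58], [-1.02, 4.17], [0.09, 2.62], [-3.14, 3.14]. Speed limits (rad/s): [2.57, 2.57, 3.14, 3.14, 3.14, 3.14].

## Interface

Orientations are given as a rotation vector (axis times angle).
In Python, from station import ctrl gives the robot as it stands. The module is installed in compiled form; this text tells all that it offers.
- The arm moves only by the shell command python3 -m handwheel 'ROWS' [FORCE]. ROWS is JSON, one flat list of numbers, 7 for each row, row after row: the opening, from 0 (shut) to 1 (fully open), then the shift along the tool's x, y, z in m, then the turn, a rotation vector about the tool's x, y, z in degrees. A call has 1 to 12 rows; each row is the pose to reach, as a shift and turn from the pose commanded when the call began, along the tool's axes at that moment; what a row does not reach only later rows make up. A row lasts 1/12 s, in which the tool goes at most 41.7 mm and 7.16 degrees, less where a joint would pass 70% of its speed; a pose out of reach is approached as far as the arm can. A call with a gripper value outside its range is refused whole. The fingers move at their own pace and stop on an object; FORCE is the grip in N (left out, the last holds). Time passes only in rows, so rows that repeat a pose let the fingers close. It gives the time, the measured TCP pose, the force and the opening at its end, in the units of the state.
- ctrl.get_obs(): the state, without advancing time (a new reading comes with each control period).
- ctrl.get_image(name): name is "scene" or "top" or "wrist"; returns (picture, depth): 400x640x3 uint8, blue, green, red; 400x640 float32, m along the optical axis (not along the pixel's ray), 0 where there is no reading.
- ctrl.camera_params(name): a dict with "fov_y" (degrees; the focal length in pixels is half the picture's height over the tangent of half this angle, whatever the lens; pixels are square), "cx", "cy" (the principal point, pixels), "R" (3x3) and "t" (3): a world point X has camera coordinates R X + t; the wrist camera has in their place "hand_eye" (4x4, takes a point from camera to tool coordinates, whose origin is the TCP and whose axes are the tool frame's). Camera axes: x right, y down, z forward; pixel columns grow to the right and rows downward; lengths in m; the calibration is good to about 2 mm. A picture is of the moment at which its call begins: read the wrist's pose just before it. camera_params takes no time and is no camera call.
- ctrl.finish_job(): hands the job in, once; it reports no verdict.
The state is a dict: "t": time; "q": joint angles; "dq": joint speeds; "effort": joint torques, N m; "tool_pos": TCP position; "tool_rot": TCP orientation; "contact_force": force on the tool from outside, world axes, zero at the start; "wrist_torque": the same for the moment, N m; "opening": finger opening in m.
Only numpy, scipy, OpenCV 4.12 (cv2) and the standard library are available. Lean on these libraries where they do the work, as an engineer would, in place of code of your own. Each camera call takes 0.05 s, during which the arm holds its last target.

## Task

The dust extractor has to be set before carving starts. Lift the wooden-cased sharpening stone off its hatch and lay it gently, flat on the floor of the tool tray, clear of the rasp that lies there; then press the hatch down at its free edge, opposite the hinges, until its spring catch lets go and the hatch swings up fully open; then set the damper lever inside to the same angle as the pointer beside it and let go. Do not shift the pointer, and leave all the other things where they are.

Things in the scene. Friction and masses are not known exactly. Their poses are not given: they have to be found in the camera images.
- pod: Dust extractor: fixed grey box 210 x 250 x 125 mm (x, y, z). Origin: centre of its underside, z up; its -x side roughly faces the robot. Hatch in the top: hinge line along x at y +88, z +123 mm, free edge at y -83. Under it a well, x -75 to +75, y -85 to +90, z 12 to 125 mm, holds lever and pointer. A round suction mouth stands 36 mm out of the +y side, below the top.
- hatch (a joint): Hatch angle, rad. 0 = shut on its catch, flush; negative = pressed in (stop at -0.08); positive = open. The catch lets go once pressed to about -0.04 (7 mm at the free edge; -0.06 is safe and sure), which takes 5 to 8 N at hatch_press. When the presser draws back, a spring swings the hatch in about 2 s to 2.1, leaning out over the +y side, up to 290 mm above the bench.
- hatch_press (a point): The spot to press: on the top face of the hatch, half-way along the free edge and 25 mm in from it, 146 mm from the hinge line. Moves with the hatch, z up while shut. The hatch is a plain aluminium panel 146 x 171 x 8 mm, with two dark hinges on its other side and a flat dark rubber patch, 70 x 18 mm, at this spot.
- lever_pivot (a point): Point on the lever's hinge axis, at the lever's middle: in the extractor's frame x +12, y 0, z +26 mm. The axis is the extractor's x axis. Same axes as pod.
- lever (a joint): Damper lever angle, rad, 0 to 1.0. At 0 it leans 0.5 rad from upright towards the hatch hinge (extractor's +y), at 0.5 it is upright, at 1.0 it leans 0.5 rad towards the free edge (-y). Stays where it is left; takes about 2 N at the handle to move.
- lever_tip (a point): Centre of the top end of the damper lever, 85 mm from its pivot. The lever ends in a black block handle 24 mm wide (along the extractor's x), 16 mm thick, reaching from 43 to 85 mm from the pivot, on a thinner stem. The handle can be gripped across its 24 mm width, with 25 mm and more free on either side.
- pointer (a joint): Angle of the pointer that shows the wanted setting, rad, with the same zero and direction as lever: the lever is right when lever equals pointer. The pointer is fixed by stiff friction and must not be moved.
- pointer_tip (a point): Tip of the pointer, 80 mm from the lever's axis: a bare aluminium blade 8 mm thick with a diamond-shaped end, close to the well's -x wall (77 mm to the -x side of the lever), turning about the same axis.
- stone_center (a point): Centre of the sharpening stone in its wooden case, a bar 46 x 140 x 36 mm (x, y, z), about 0.35 kg; z up. At the start it lies on the hatch, its underside at the hatch's top face, and keeps it from rising.
- tray: Plywood tool tray, fixed, 210 x 240 mm outside (x, y), 30 mm high, walls and floor 6 mm thick, open at the top. Origin: centre of its underside, z up. The rasp lies along its -x wall; the +x half is free (there is room for the stone, lying along y, at x +35, y 0 mm).
- rasp_center (a point): Centre of a rasp with a wooden handle, 24 x 190 x 24 mm (long along its y), lying in the tray along its -x wall. Leave it alone.
- bottle: White glue bottle, 52 mm across, 130 mm tall, standing between extractor and tray; origin in the centre of its underside. Leave it alone.
- shell_a: White spiral shell blank lying on the bench to the robot's right, about 120 x 74 x 72 mm (x, y, z); origin at the centre of its underside. Leave it alone.
- shell_b: White spiral shell blank on the bench to the robot's left, about 140 x 80 x 80 mm; origin at the centre of its underside. Leave it alone.
- bangle: White shell bangle, 72 mm across, 12 mm high, flat on the bench between the extractor and the tray, nearer the robot than the bottle; origin at the centre of its underside. Leave it alone.
There are look-alikes about, which are no part of the job. Leave any orange or pink look-alike of the part that bears stone_center alone.

How it is judged:
On the way, in this order (a step that is already met when the one before it is completed fails the run):
1. the stone has been laid flat on the tray's floor and let go (x of stone_center in the frame of tray between -0.085 and 0.085 m and y of stone_center in the frame of tray between -0.1 and 0.1 m and z of stone_center in the frame of tray below 0.03 m and angle between stone_center's own z axis and vertical below 0.12 rad and contact force between the fingers and stone below 0.1 N and linear speed of stone below 0.03 m/s), for 0.2 s.
2. the hatch has been pressed in, with the stone off it (value of joint hatch below -0.02 rad).
3. the hatch has swung open (value of joint hatch above 1.6 rad), for 0.2 s.
4. the lever is in line with the pointer (angle between the z axis of lever_tip and the z axis of pointer_tip, either way round below 0.12 rad), for 0.2 s.
At the end, for the whole second after the job is handed in: The stone lies at rest flat on the tray's floor (its centre within 85 mm in x and 100 mm in y of the tray's middle, tilted less than 0.12 rad), the hatch stands open beyond 1.6 rad, and the lever is within 0.12 rad of the pointer (x of stone_center in the frame of tray between -0.085 and 0.085 m and y of stone_center in the frame of tray between -0.1 and 0.1 m and z of stone_center in the frame of tray below 0.03 m and angle between stone_center's own z axis and vertical below 0.12 rad and linear speed of stone below 0.02 m/s and value of joint hatch above 1.6 rad and angle between the z axis of lever_tip and the z axis of pointer_tip, either way round below 0.12 rad); the robot touches nothing.
It fails at once if the stone is dropped: it falls faster than 0.7 m/s out of the fingers (linear speed of stone above 0.7 m/s and contact force between the fingers and stone below 0.2 N).
It fails at once if the pointer is shifted (its tip by more than 8 mm) (distance of pointer_tip from where it was at the start of the episode above 0.008 m).
It fails at once if the rasp is moved more than 25 mm (distance of rasp_center from where it was at the start of the episode above 0.025 m).
It fails at once if a bystander (bottle, shell or bangle) is moved more than 30 mm (distance of any of bottle, shell_a, shell_b, bangle from where it was at the start of the episode above 0.03 m).
It also fails if it takes over 72 s, if anything falls off the work surface, if the arm or the gripper's body presses on something with over 40 N, if the wrist force passes 120 N, or if a joint passes its speed limit or range.

## Working session

There is one attempt and no reset: what is moved stays moved. The work goes in short steps, Python scripts to look and compute and a shell command to move; the robot and the scene stay as the last step left them, time stands still between calls to the robot, and variables do not carry over. Pictures are saved under pics/ and viewed, and the job is handed in when it is done.

```bash
mkdir -p pics
cat > h.py <<'E'
import numpy as np, cv2, json
from scipy.spatial.transform import Rotation as Ro
from station import ctrl
def snap(n,f):
    o=ctrl.get_obs(); im,d=ctrl.get_image(n); im=np.array(im); d=np.array(d)
    cv2.imwrite(f'pics/{f}.png',im); np.savez(f'pics/{f}.npz',d=d,pos=o['tool_pos'],rot=o['tool_rot'],n=n)
    return im,d,o
def load(f):
    z=np.load(f'pics/{f}.npz'); return cv2.imread(f'pics/{f}.png'),z['d'],z['pos'],z['rot'],str(z['n'])
def cam(f):
    im,d,pos,rot,n=load(f); p=ctrl.camera_params(n); F=200/np.tan(np.radians(p['fov_y'])/2)
    if n=='wrist':
        H=np.array(p['hand_eye']); Rt=Ro.from_rotvec(rot).as_matrix()
        Rcw=Rt@H[:3,:3]; c=Rt@H[:3,3]+pos
    else:
        R=np.array(p['R']);Rcw=R.T;c=-R.T@np.array(p['t'])
    return F,p['cx'],p['cy'],Rcw,c,im,d
def pts(f,uv=None):
    F,cx,cy,R,c,im,d=cam(f)
    if uv is None:
        v,u=np.mgrid[:400,:640]; z=d
    else:
        uv=np.array(uv); u,v=uv[...,0],uv[...,1]; z=d[v.astype(int),u.astype(int)]
    P=np.stack([(u-cx)/F*z,(v-cy)/F*z,z],-1)
    return P@R.T+c
def ray(f,uv,zp):
    F,cx,cy,R,c,im,d=cam(f); uv=np.atleast_2d(uv).astype(float)
    D=np.c_[(uv[:,0]-cx)/F,(uv[:,1]-cy)/F,np.ones(len(uv))]@R.T
    return c+D*((zp-c[2])/D[:,2])[:,None]
def proj(f,X):
    F,cx,cy,R,c,im,d=cam(f); P=(np.atleast_2d(X)-c)@R
    return np.c_[P[:,0]/P[:,2]*F+cx,P[:,1]/P[:,2]*F+cy]
E
python3 - <<'E'
from h import *
snap('scene','s0');snap('top','t0');im,d,o=snap('wrist','w0')
print(o)
for n in('scene','top','wrist'):print(n,ctrl.camera_params(n))
E
```

```text
{'t': 0.1, 'q': array([-1.27199591e+00,  5.32950215e-02,  1.61416542e+00,  3.88676031e-05,
        1.47602692e+00, -1.18975879e-01]), 'dq': array([ 0.0007102 , -0.00189735, -0.00199614, -0.00110039,  0.0012164 ,
        0.00027637]), 'effort': array([ 3.46714996e-04, -3.94903851e+01, -3.71363962e+01, -1.48491704e-04,
        3.89182416e-03,  1.84332106e-05]), 'tool_pos': array([ 0.25343475, -0.5706833 ,  0.23017817]), 'tool_rot': array([ 1.99168874,  0.42414806, -1.99195667]), 'contact_force': array([-0.66001781,  0.68371884,  0.27473609]), 'wrist_torque': array([-0.00433159,  0.00561344, -0.04558019]), 'opening': 0.08550960819828705}
scene {'fov_y': 52.38555164748858, 'cx': 320.35631169145097, 'cy': 203.59215166292933, 'R': array([[-0.64207325,  0.76654374,  0.01235452],
       [ 0.40870888,  0.35588834, -0.84041688],
       [-0.64861313, -0.53455979, -0.54179962]]), 't': array([ 0.26129867, -0.08616549,  1.5596989 ])}
top {'fov_y': 49.02193432369663, 'cx': 322.3292368211694, 'cy': 203.80765106736698, 'R': array([[ 0.02303356, -0.99968081, -0.01037902],
       [-0.98932301, -0.02129803, -0.1441748 ],
       [ 0.14390772,  0.01358906, -0.9894978 ]]), 't': array([0.0056005 , 0.4422628 , 1.42697133])}
wrist {'fov_y': 63.531780025156515, 'cx': 320.6990372364795, 'cy': 197.6248443399139, 'hand_eye': array([[ 1.13631588e-03, -2.86556418e-01,  9.58062695e-01,
        -1.41960330e-01],
       [ 9.99999306e-01,  6.23553157e-04, -9.99550383e-04,
        -1.02708274e-03],
       [-3.10975441e-04,  9.58063166e-01,  2.86556927e-01,
        -7.24500174e-02],
       [ 0.00000000e+00,  0.00000000e+00,  0.00000000e+00,
         1.00000000e+00]])}
```

View pics/s0.png

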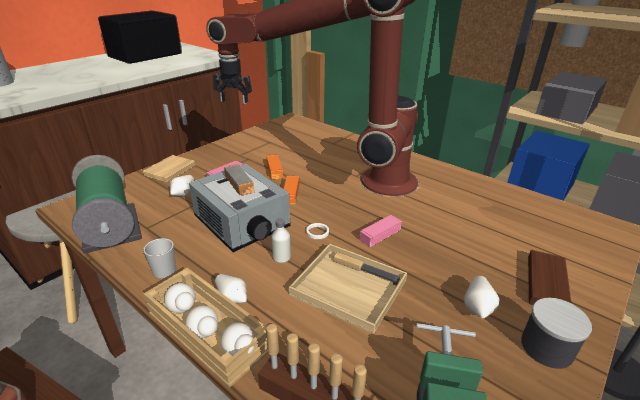

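View pics/t0.png

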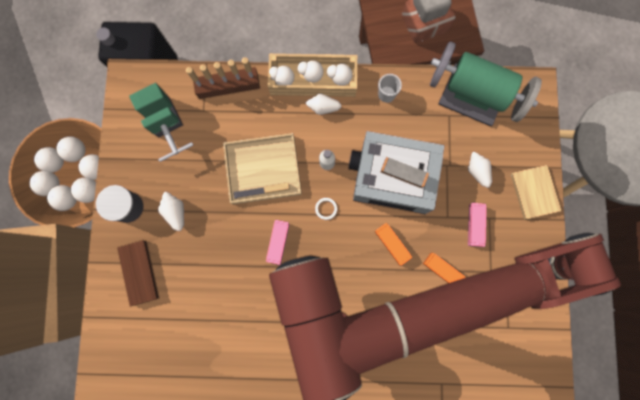

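View pics/w0.png

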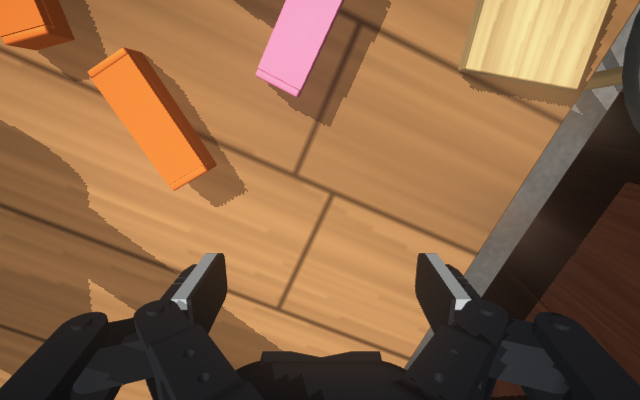

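Candidates for the stone, in the top view: wooden-cased bar on the hatch (405,172); orange bars (393,243) and (444,268); pink bars (478,225) and (277,242); dark block (138,273). The description (wooden case, on the hatch) picks (405,172). I'll check that in a close crop.

Run:
```python
from h import *
im=cv2.imread('pics/t0.png'); a=cv2.resize(im[115:225,215:455],None,fx=3.3,fy=3.3,interpolation=cv2.INTER_CUBIC)
cv2.imwrite('pics/t0c.png',a)
im=cv2.imread('pics/s0.png'); a=cv2.resize(im[130:330,170:430],None,fx=2.9,fy=2.9,interpolation=cv2.INTER_CUBIC)
cv2.imwrite('pics/s0c.png',a)
P=pts('t0')
def rect(m,name):
    m=m.astype(np.uint8); m=cv2.morphologyEx(m,cv2.MORPH_OPEN,np.ones((2,2)))
    cs,_=cv2.findContours(m,cv2.RETR_EXTERNAL,cv2.CHAIN_APPROX_NONE)
    for c in cs:
        if cv2.contourArea(c)<60: continue
        q=P[m>0]
        mm=np.zeros_like(m);cv2.drawContours(mm,[c],-1,1,-1); q=P[(mm&m)>0]
        (cx,cy),(w,h),a=cv2.minAreaRect((q[:,:2]*1000).astype(np.float32))
        print(name,np.median(q,0).round(4),'rect',round(cx,1),round(cy,1),round(w),round(h),round(a,1),'px',c.mean(0).round())
z=P[...,2]; v,u=np.mgrid[:400,:640]
reg=(u>340)&(u<450)&(v>125)&(v<215)
rect(reg&(z>.145)&(z<.18),'stone'); rect(reg&(z>.105)&(z<.14),'podtop')
r2=(u>215)&(u<305)&(v>130)&(v<210)
rect(r2&(z>.015)&(z<.06),'traytop'); rect(r2&(z>.012)&(z<.07),'tray')
rect((abs(u-327)<15)&(abs(v-158)<18)&(z>.03),'bottle')
```

```text
stone [ 0.5256 -0.2388  0.1623] rect 426.2 -122.6 140 432 40.7 px [[405. 172.]]
podtop [ 0.5421 -0.2233  0.1261] rect 441.4 -214.0 292 515 74.5 px [[401. 171.]]
traytop [0.4673 0.1584 0.0181] rect 393.8 73.8 333 135 47.9 px [[280. 196.]]
traytop [0.4832 0.2162 0.0225] rect 408.5 115.2 400 148 54.4 px [[262. 191.]]
traytop [0.6429 0.3001 0.0206] rect 435.3 187.9 494 263 15.3 px [[246. 162.]]
tray [0.4831 0.2158 0.0225] rect 408.5 115.2 400 148 54.4 px [[262. 191.]]
tray [0.4758 0.1121 0.017 ] rect 408.2 137.7 417 175 16.1 px [[288. 184.]]
tray [0.6426 0.3009 0.0187] rect 435.3 187.9 494 263 15.3 px [[246. 162.]]
bottle [ 5.799e-01 -3.000e-04  9.030e-02] rect 430.4 1.7 47 396 89.1 px [[328. 159.]]
```

View pics/t0c.png

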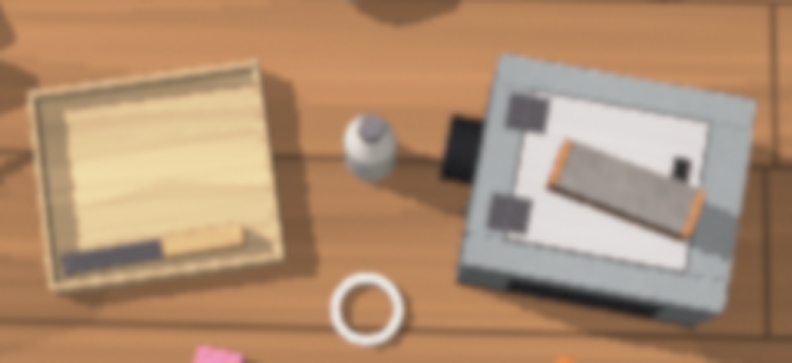

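View pics/s0c.png

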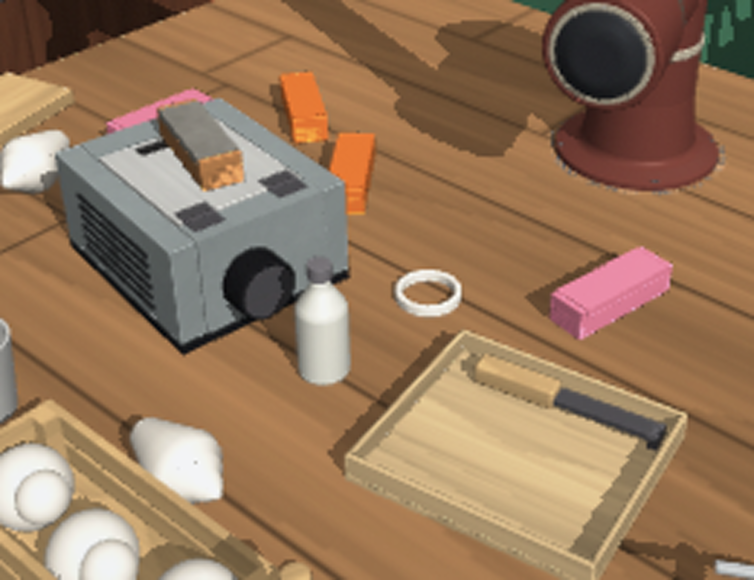

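The crop confirms the grey stone with orange-brown wooden ends on the hatch (405,172). I'll now cast rays from contours onto known heights.

Run:
```python
from h import *
im=cv2.imread('pics/t0.png'); P=pts('t0'); z=P[...,2]; v,u=np.mgrid[:400,:640]
def show(m,zp,name):
    m=cv2.morphologyEx(m.astype(np.uint8),cv2.MORPH_OPEN,np.ones((3,3)))
    cs,_=cv2.findContours(m,cv2.RETR_EXTERNAL,cv2.CHAIN_APPROX_NONE); c=max(cs,key=cv2.contourArea)
    q=ray('t0',c[:,0,:],zp)[:,:2]*1000
    (x,y),(w,h),a=cv2.minAreaRect(q.astype(np.float32))
    print(name,round(x,1),round(y,1),'size',round(w),round(h),'ang',round(a,1))
reg=(u>360)&(u<450)&(v>125)&(v<215)
show(reg&(z>.148)&(z<.18),.161,'stone')
show(reg&(z>.11),.125,'pod')
hsv=cv2.cvtColor(im,cv2.COLOR_BGR2HSV)
# bright hatch
show(reg&(hsv[...,1]<45)&(hsv[...,2]>195),.125,'hatch?')
# tray rim corners by pixel from crop
cp=np.array([[32,95],[258,63],[284,262],[52,292]])/3.3+[215,115]
q=ray('t0',cp,.03);print('tray',q.round(3),q.mean(0))
print(np.linalg.norm(np.roll(q,-1,0)-q,axis=1), np.degrees(np.arctan2(*(np.roll(q,-1,0)-q)[:,1::-1].T)))
cp=np.array([[501,55],[757,98],[726,318],[460,280]])/3.3+[215,115]
q=ray('t0',cp,.125);print('pod',q.round(3),q.mean(0));print(np.linalg.norm(np.roll(q,-1,0)-q,axis=1), np.degrees(np.arctan2(*(np.roll(q,-1,0)-q)[:,1::-1].T)))
cp=np.array([[681,169]])/3.3+[215,115];print('patch',ray('t0',cp,.125))
cp=np.array([[154,250],[372,128],[367,310]])/3.3+[215,115];print('rasp',ray('t0',cp[:1],.03),'bottletop',ray('t0',cp[1:2],.13),'bangle',ray('t0',cp[2:],.01))
```

```text
stone 528.7 -235.0 size 140 51 ang 69.2
pod 542.4 -225.9 size 250 212 ang 80.4
hatch? 543.9 -223.6 size 168 143 ang 80.3
tray [[0.642 0.353 0.03 ]
 [0.681 0.12  0.03 ]
 [0.473 0.087 0.03 ]
 [0.437 0.321 0.03 ]] [0.55793637 0.22044664 0.03      ]
[0.23556219 0.21057858 0.23659992 0.20734959] [ -80.5230595  -170.93990831   98.6925345     8.77296303]
pod [[ 0.664 -0.122  0.125]
 [ 0.626 -0.368  0.125]
 [ 0.412 -0.335  0.125]
 [ 0.443 -0.085  0.125]] [ 0.53626668 -0.22760437  0.125     ]
[0.24849912 0.21593723 0.25166581 0.2236384 ] [-98.76370924 171.31590253  82.98605909  -9.46809423]
patch [[ 0.55463499 -0.29438517  0.125     ]]
rasp [[0.48213003 0.21971432 0.03      ]] bottletop [[0.58747319 0.00076472 0.13      ]] bangle [[0.42804318 0.00226706 0.01      ]]
```

```bash
cat > plan.py <<'E'
import sys; from h import *
def plan(pos,yawjaw,verbose=True,R0=None,p0=None):
    "target: TCP pos, tool x down, tool y at world angle yawjaw deg (or opposite)"
    o=ctrl.get_obs(); R=Ro.from_rotvec(o['tool_rot']).as_matrix(); p=o['tool_pos']
    best=None
    for a in (yawjaw,yawjaw+180):
        y=np.array([np.cos(np.radians(a)),np.sin(np.radians(a)),0]); x=np.array([0,0,-1.]); G=np.c_[x,y,np.cross(x,y)]
        rv=np.degrees(Ro.from_matrix(R.T@G).as_rotvec())
        if best is None or np.linalg.norm(rv)<np.linalg.norm(best): best=rv
    print('t',o['t'],'shift mm',(R.T@(np.array(pos)-p)*1000).round(1),'turn',best.round(2),'open',round(o['opening'],4),'F',o['contact_force'].round(2),'pos',p.round(4))
    print('q',o['q'].round(2),'R',R.round(3).tolist())
if __name__=='__main__':
    a=list(map(float,sys.argv[1:])); plan(a[:3],a[3])
E
python3 plan.py 0.500 -0.226 0.25 -20.8; python3 plan.py .529 -.235 .25 -20.8
```

```text
t 0.15 shift mm [ -19.3 -215.1 -365.2] turn [-45.26  -0.05   0.09] open 0.0856 F [ 0.49  0.25 -0.75] pos [ 0.2534 -0.5708  0.2303]
q [-1.27  0.05  1.61 -0.    1.48 -0.12] R [[-0.0, 0.406, -0.914], [0.002, -0.914, -0.406], [-1.0, -0.002, -0.0]]
t 0.15 shift mm [ -19.3 -195.1 -388.1] turn [-45.26  -0.05   0.09] open 0.0856 F [ 0.49  0.25 -0.75] pos [ 0.2534 -0.5708  0.2303]
q [-1.27  0.05  1.61 -0.    1.48 -0.12] R [[-0.0, 0.406, -0.914], [0.002, -0.914, -0.406], [-1.0, -0.002, -0.0]]
```

```bash
python3 -m handwheel '[1,-0.02,-0.195,-0.388,-45.3,0,0, 1,-0.02,-0.195,-0.388,-45.3,0,0, 1,-0.02,-0.195,-0.388,-45.3,0,0, 1,-0.02,-0.195,-0.388,-45.3,0,0, 1,-0.02,-0.195,-0.388,-45.3,0,0, 1,-0.02,-0.195,-0.388,-45.3,0,0, 1,-0.02,-0.195,-0.388,-45.3,0,0, 1,-0.02,-0.195,-0.388,-45.3,0,0, 1,-0.02,-0.195,-0.388,-45.3,0,0, 1,-0.02,-0.195,-0.388,-45.3,0,0, 1,-0.02,-0.195,-0.388,-45.3,0,0, 1,-0.02,-0.195,-0.388,-45.3,0,0]' && python3 -m handwheel '[1,0,0,0,0,0,0, 1,0,0,0,0,0,0]'; python3 -c "
from h import *
snap('wrist','w1')"; python3 plan.py .529 -.235 .25 -20.8
```

```text
t: 1.15
tool_pos: [0.531, -0.2322, 0.2512]
tool_rot: [1.468, 1.019, -1.466]
contact_force: [0.4, -1.2, -0.5]
opening: 0.0855
t: 1.32
tool_pos: [0.5285, -0.236, 0.2509]
tool_rot: [1.47, 1.016, -1.472]
contact_force: [-0.3, -0.0, -0.1]
opening: 0.0851
t 1.3667 shift mm [ 0.9  0.1 -1.6] turn [-0.04  0.02  0.04] open 0.0851 F [-0.71  1.23 -0.34] pos [ 0.5283 -0.2364  0.2509]
q [-0.55 -0.07  1.7  -0.    1.51 -0.19] R [[-0.001, 0.935, -0.356], [-0.0, -0.356, -0.935], [-1.0, -0.001, 0.0]]
```

View pics/w1.png

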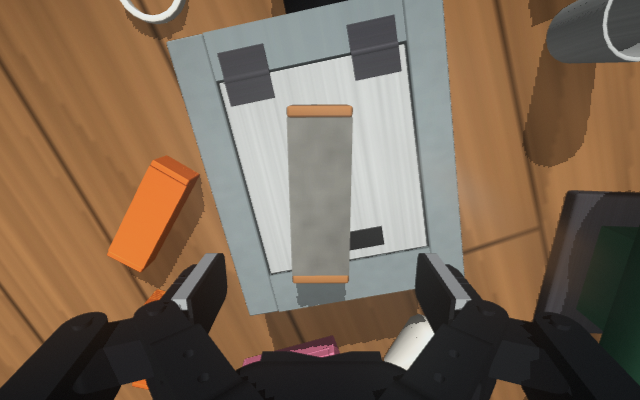

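The wrist view shows the stone nearly centred between the pads: far end at (290–352,105), near end at (293–349,282). The free edge of the hatch is at rows 250–270. The lever and pointer will be in the well below.

Run:
```python
from h import *
q=ray('w1',[[289,105],[352,105],[349,282],[293,282]],.161)
print(q.round(4),q.mean(0)); 
f=(q[0]+q[1])/2;n=(q[2]+q[3])/2;d=f-n;print('len',np.linalg.norm(d),'ang',np.degrees(np.arctan2(d[1],d[0])),'w',np.linalg.norm(q[0]-q[1]),np.linalg.norm(q[2]-q[3]))
P=pts('w1');print('z stone',P[150:250:20,320,2],'hatch',P[200,260],P[200,390])
# pod edges
h=ray('w1',[[219,82],[405,43],[427,246],[271,274]],.125);print('hatch',h.round(4),h.mean(0),np.linalg.norm(np.roll(h,-1,0)-h,axis=1))
e=(h[0]+h[1]-h[2]-h[3])/2;print(np.degrees(np.arctan2(e[1],e[0])))
e=(h[1]+h[2]-h[0]-h[3])/2;print(np.degrees(np.arctan2(e[1],e[0])))
```

```text
[[ 0.5319 -0.1616  0.161 ]
 [ 0.5726 -0.177   0.161 ]
 [ 0.5249 -0.3067  0.161 ]
 [ 0.4823 -0.2906  0.161 ]] [ 0.52792247 -0.23397287  0.161     ]
len 0.1382528453915996 ang 69.39280131560444 w 0.043461512841355875 0.04550089736513817
z stone [0.1620285  0.16081972 0.16250958 0.16120897 0.16207416] hatch [ 0.47485246 -0.22512224  0.12487358] [ 0.58010155 -0.26423964  0.12718027]
hatch [[ 0.484  -0.1253  0.125 ]
 [ 0.6279 -0.1501  0.125 ]
 [ 0.5987 -0.3186  0.125 ]
 [ 0.4553 -0.2948  0.125 ]] [ 0.54145634 -0.22220852  0.125     ] [0.14599309 0.17097846 0.14539299 0.17184355]
80.28348564824127
-9.609401970100416
```

```bash
python3 -m handwheel '[1,0.03,-0.001,-0.002,0,0,0, 1,0.06,-0.001,-0.002,0,0,0, 1,0.085,-0.001,-0.002,0,0,0, 1,0.1,-0.001,-0.002,0,0,0, 1,0.11,-0.001,-0.002,0,0,0, 1,0.117,-0.001,-0.002,0,0,0, 1,0.12,-0.001,-0.002,0,0,0, 1,0.12,-0.001,-0.002,0,0,0]' 40; python3 -m handwheel '[0,0,0,0,0,0,0, 0,0,0,0,0,0,0, 0,0,0,0,0,0,0, 0,0,0,0,0,0,0, 0,0,0,0,0,0,0, 0,0,0,0,0,0,0, 0,0,0,0,0,0,0, 0,0,0,0,0,0,0]' 50
```

```text
t: 2.03
tool_pos: [0.5288, -0.2339, 0.1315]
tool_rot: [1.472, 1.015, -1.471]
contact_force: [-0.4, 0.6, 0.1]
opening: 0.0856
t: 2.7
tool_pos: [0.5293, -0.2336, 0.1324]
tool_rot: [1.471, 1.014, -1.47]
contact_force: [-0.5, 0.4, 5.9]
opening: 0.045
```

```bash
python3 -m handwheel '[0,-0.01,0,0,0,0,0, 0,-0.03,0,0,0,0,0, 0,-0.055,0,0,0,0,0, 0,-0.08,0,0,0,0,0, 0,-0.105,0,0,0,0,0, 0,-0.12,0,0,0,0,0, 0,-0.12,0,0,0,0,0, 0,-0.12,0,0,0,0,0]'; python3 -c "
from h import *
snap('wrist','w2')"; python3 plan.py .5925 .2255 .25 9
```

```text
t: 3.37
tool_pos: [0.5289, -0.2332, 0.2512]
tool_rot: [1.471, 1.015, -1.471]
contact_force: [0.4, 0.2, -3.5]
opening: 0.0449
t 3.4167 shift mm [  -0.  -102.3 -451.4] turn [-29.76  -0.07   0.13] open 0.0452 F [-0.04 -0.12 -4.8 ] pos [ 0.5282 -0.2329  0.2495]
q [-0.54 -0.07  1.7   0.    1.51 -0.18] R [[-0.002, 0.935, -0.354], [0.001, -0.354, -0.935], [-1.0, -0.003, -0.001]]
```

View pics/w2.png

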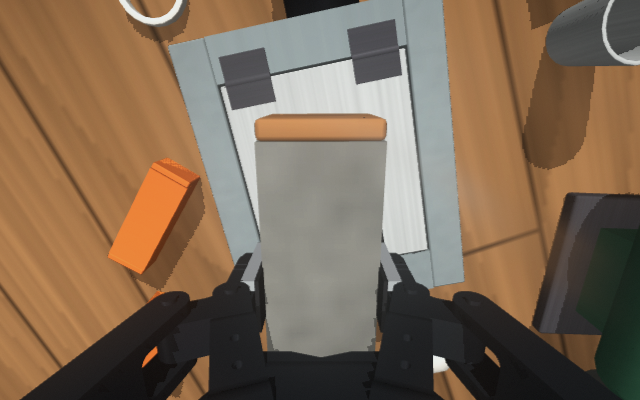

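Stone held. Carrying it at about 0.24 m underside height, over the bottle (0.13 m), to the tray.

```bash
python3 -m handwheel '[0,0,-0.003,-0.015,-1,0,0, 0,0,-0.01,-0.045,-3,0,0, 0,0,-0.018,-0.08,-6,0,0, 0,0,-0.027,-0.12,-9,0,0, 0,0,-0.036,-0.16,-12,0,0, 0,0,-0.045,-0.2,-15,0,0, 0,0,-0.054,-0.24,-18,0,0, 0,0,-0.063,-0.28,-21,0,0, 0,0,-0.072,-0.32,-24,0,0, 0,0,-0.082,-0.36,-26,0,0, 0,0,-0.089,-0.395,-28,0,0, 0,0,-0.097,-0.425,-29.8,0,0]'; python3 plan.py .5925 .2255 .25 9
```

```text
t: 4.42
tool_pos: [0.5872, 0.2016, 0.2484]
tool_rot: [1.087, 1.285, -1.092]
contact_force: [0.9, -0.6, -3.8]
opening: 0.0451
t 4.4167 shift mm [ -1.7   9.  -22.7] turn [ 0.26 -0.03  0.24] open 0.0451 F [ 0.86 -0.62 -3.81] pos [0.5872 0.2016 0.2484]
q [0.21 0.04 1.6  0.   1.51 0.05] R [[-0.004, 0.987, 0.161], [-0.0, 0.161, -0.987], [-1.0, -0.004, -0.001]]
```

```bash
python3 -m handwheel '[0,0.05,0.006,-0.015,0,0,0, 0,0.08,0.006,-0.015,0,0,0, 0,0.1,0.006,-0.015,0,0,0, 0,0.1,0.006,-0.015,0,0,0]'; python3 plan.py .5925 .2255 .02 9; python3 -c "
from h import *
snap('wrist','w3')"
```

```text
t: 4.75
tool_pos: [0.5858, 0.2141, 0.1407]
tool_rot: [1.081, 1.292, -1.105]
contact_force: [-2.1, 0.2, -5.3]
opening: 0.0454
t 4.75 shift mm [120.6  10.5 -10.4] turn [0.14 0.06 1.02] open 0.0454 F [-2.13  0.24 -5.33] pos [0.5858 0.2141 0.1407]
q [0.23 0.13 1.68 0.   1.34 0.07] R [[-0.017, 0.987, 0.159], [-0.004, 0.159, -0.987], [-1.0, -0.018, 0.001]]
```

View pics/w3.png

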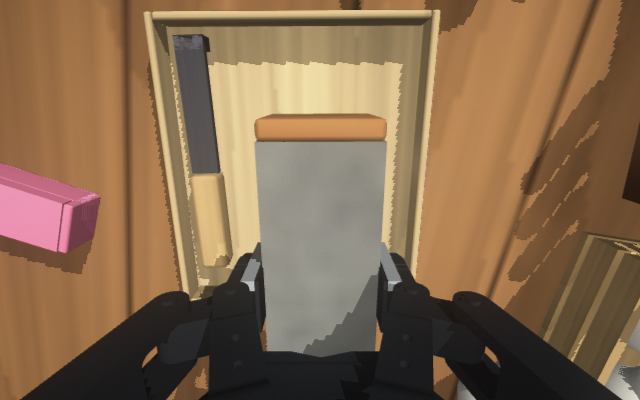

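View: stone aligned over the tray's free half; far rim corners at (150,15) and (437,13), rasp on the left. Checking the tray pose with these.

```bash
python3 - <<'E'
from h import *
q=ray('w3',[[147,13],[438,11]],.03);print(q, np.linalg.norm(q[1]-q[0]));d=q[1]-q[0];a=np.arctan2(d[1],d[0]);print(np.degrees(a))
m=q.mean(0)[:2]; yv=np.array([-np.sin(a),np.cos(a)]); print('tray c',m-.12*yv, 'target',m-.12*yv+.035*np.array([np.cos(a),np.sin(a)]))
E
python3 -m handwheel '[0,0,0,0,0,0,0]' ; python3 plan.py .5925 .2255 .02 9
```

```text
[[0.44135989 0.32575317 0.03      ]
 [0.64200926 0.35854315 0.03      ]] 0.2033109726256874
9.28119431402833
tray c [0.56103816 0.22371912] target [0.59557997 0.22936391]
t: 4.88
tool_pos: [0.5919, 0.2144, 0.1508]
tool_rot: [1.091, 1.281, -1.093]
contact_force: [0.1, -0.5, -2.7]
opening: 0.0449
t 4.8833 shift mm [130.8   2.5 -10.8] turn [ 0.06 -0.    0.07] open 0.0449 F [ 0.07 -0.47 -2.72] pos [0.5919 0.2144 0.1508]
q [0.23 0.12 1.67 0.   1.34 0.07] R [[-0.001, 0.988, 0.157], [-0.0, 0.157, -0.988], [-1.0, -0.001, -0.0]]
```

```bash
python3 -m handwheel '[0,0.02,0.003,-0.012,0,0,0, 0,0.045,0.003,-0.012,0,0,0, 0,0.07,0.003,-0.012,0,0,0, 0,0.09,0.003,-0.012,0,0,0, 0,0.105,0.003,-0.012,0,0,0, 0,0.115,0.003,-0.012,0,0,0, 0,0.122,0.003,-0.012,0,0,0, 0,0.127,0.003,-0.012,0,0,0, 0,0.13,0.003,-0.012,0,0,0, 0,0.132,0.003,-0.012,0,0,0, 0,0.132,0.003,-0.012,0,0,0, 0,0.132,0.003,-0.012,0,0,0]'
```

```text
t: 5.88
tool_pos: [0.594, 0.2267, 0.02]
tool_rot: [1.093, 1.279, -1.091]
contact_force: [0.1, 0.2, -4.0]
opening: 0.0452
```

```bash
python3 -m handwheel '[0,0.001,0,0,0,0,0, 0,0.002,0,0,0,0,0, 0,0.003,0,0,0,0,0, 0,0.004,0,0,0,0,0, 0,0.004,0,0,0,0,0]'
```

```text
t: 6.3
tool_pos: [0.5933, 0.2265, 0.015]
tool_rot: [1.092, 1.28, -1.093]
contact_force: [-0.3, 0.4, -4.7]
opening: 0.0452
```

```bash
python3 -m handwheel '[0,0.001,0,0,0,0,0, 0,0.002,0,0,0,0,0, 0,0.003,0,0,0,0,0, 0,0.003,0,0,0,0,0]'
```

```text
t: 6.63
tool_pos: [0.5937, 0.2266, 0.0129]
tool_rot: [1.092, 1.279, -1.092]
contact_force: [-2.1, -0.7, -0.7]
opening: 0.0456
```

The weight is off the wrist (−4.7 to −0.7 N), so the stone is on the floor. Releasing gently, then up.

```bash
python3 -m handwheel '[0.58,0,0,0,0,0,0, 0.62,0,0,0,0,0,0, 0.68,0,0,0,0,0,0, 0.72,0,0,0,0,0,0, 0.72,0,0,0,0,0,0, 0.72,0,0,0,0,0,0]'; python3 -m handwheel '[0.72,-0.01,0,0,0,0,0, 0.72,-0.03,0,0,0,0,0, 0.72,-0.07,0,0,0,0,0, 0.72,-0.11,0,0,0,0,0, 0.72,-0.15,0,0,0,0,0, 0.72,-0.19,0,0,0,0,0, 0.72,-0.23,0,0,0,0,0, 0.72,-0.25,0,0,0,0,0, 0.72,-0.25,0,0,0,0,0]';  python3 -c "
from h import *
snap('wrist','w4');snap('top','t4')
P=pts('w4');print(P[200:300:30,320])"; python3 plan.py .531 -.282 .17 -9.6
```

```text
t: 7.13
tool_pos: [0.5936, 0.2265, 0.0124]
tool_rot: [1.092, 1.279, -1.092]
contact_force: [0.4, 0.6, 0.7]
opening: 0.0616
t: 7.88
tool_pos: [0.5964, 0.2273, 0.2718]
tool_rot: [1.1, 1.271, -1.081]
contact_force: [-0.1, 0.7, 0.7]
opening: 0.0614
[[ 0.60421747  0.18827036  0.0417977 ]
 [ 0.61318303  0.13480959  0.00436502]
 [ 0.62078037  0.0873949  -0.00090396]
 [ 0.62861953  0.03818702 -0.00278453]]
t 7.9833 shift mm [  93.8 -142.4  492.5] turn [18.64 -0.05 -0.18] open 0.0613 F [ 0.14 -0.25 -0.16] pos [0.5939 0.2267 0.2644]
q [ 0.25  0.06  1.55 -0.    1.53  0.09] R [[0.003, 0.988, 0.157], [0.001, 0.157, -0.988], [-1.0, 0.003, -0.0]]
```

View pics/w4.png

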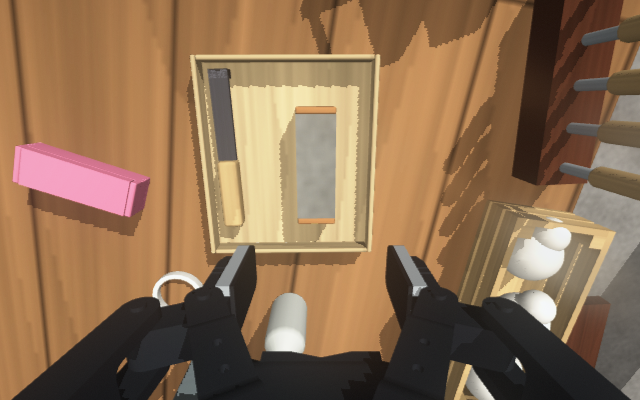

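The stone lies flat in the tray (top at z 0.042, as expected), with corners at (296–336,107–222) and well clear of the rasp. Next, shut the fingers and go over the press patch.

```bash
python3 -m handwheel '[0,0,-0.005,0.02,1,0,0, 0,0,-0.015,0.055,3,0,0, 0,0,-0.027,0.095,5,0,0, 0,0,-0.039,0.135,7,0,0, 0,0,-0.05,0.175,9,0,0, 0,0,-0.062,0.215,11,0,0, 0,0,-0.073,0.255,12,0,0, 0,0,-0.085,0.295,14,0,0, 0,0,-0.096,0.335,16,0,0, 0,0,-0.108,0.375,17,0,0, 0,0,-0.119,0.415,18,0,0, 0,0,-0.131,0.455,18.6,0,0]' 60; python3 -m handwheel '[0,0,0,0.025,0,0,0, 0,0.02,0,0.038,0,0,0, 0,0.04,0,0.038,0,0,0, 0,0.04,0,0.038,0,0,0]'; python3 -c "
from h import *
snap('wrist','w5')";python3 plan.py .5314 -.2819 .135 -9.6
```

```text
t: 8.98
tool_pos: [0.5339, -0.2446, 0.2595]
tool_rot: [1.332, 1.13, -1.334]
contact_force: [0.7, -0.2, 0.6]
opening: 0.0
t: 9.32
tool_pos: [0.5258, -0.2798, 0.2146]
tool_rot: [1.332, 1.137, -1.338]
contact_force: [-0.3, 0.3, -1.4]
opening: -0.0001
t 9.3667 shift mm [81.9  5.7  1.9] turn [-0.02 -0.25  0.5 ] open -0.0002 F [-0.38  0.45  0.28] pos [ 0.5267 -0.2796  0.217 ]
q [-0.61  0.    1.69  0.    1.46 -0.44] R [[-0.008, 0.986, -0.167], [0.006, -0.167, -0.986], [-1.0, -0.009, -0.004]]
```

View pics/w5.png

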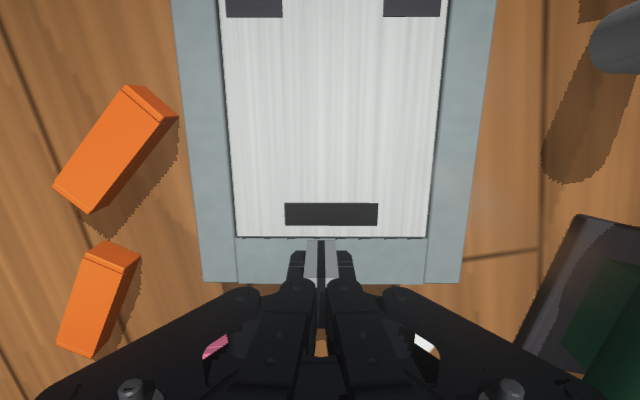

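The bare hatch is visible and aligned with the view, with the patch at (331,214).

```bash
python3 -c "
from h import *
print(ray('w5',[[331,214]],.125))"; python3 -m handwheel '[0,0.03,0.005,0.001,0,0,0, 0,0.055,0.005,0.001,0,0,0, 0,0.07,0.005,0.001,0,0,0, 0,0.08,0.005,0.001,0,0,0, 0,0.08,0.005,0.001,0,0,0]';python3 plan.py .5314 -.2819 .118 -9.6
```

```text
[[ 0.53002486 -0.28852773  0.125     ]]
t: 9.78
tool_pos: [0.5329, -0.281, 0.1397]
tool_rot: [1.33, 1.131, -1.332]
contact_force: [0.4, 0.0, 0.2]
opening: -0.0002
t 9.7833 shift mm [21.7 -1.2  1.1] turn [ 0.09 -0.12  0.25] open -0.0002 F [0.37 0.03 0.16] pos [ 0.5329 -0.281   0.1397]
q [-0.61  0.08  1.75  0.    1.33 -0.44] R [[-0.004, 0.986, -0.165], [0.003, -0.165, -0.986], [-1.0, -0.004, -0.002]]
```

```bash
python3 -m handwheel '[0,0.008,-0.001,0.003,0,0,0, 0,0.012,-0.001,0.003,0,0,0, 0,0.016,-0.001,0.003,0,0,0, 0,0.019,-0.001,0.003,0,0,0, 0,0.021,-0.001,0.003,0,0,0, 0,0.0235,-0.001,0.003,0,0,0, 0,0.0235,-0.001,0.003,0,0,0]'
```

```text
t: 10.37
tool_pos: [0.5332, -0.2859, 0.1204]
tool_rot: [1.331, 1.124, -1.33]
contact_force: [-1.4, 0.2, 3.2]
opening: 0.0003
```

```bash
python3 -m handwheel '[0,0.002,0,0,0,0,0, 0,0.004,0,0,0,0,0, 0,0.005,0,0,0,0,0, 0,0.005,0,0,0,0,0]'
```

```text
t: 10.7
tool_pos: [0.5333, -0.2858, 0.1156]
tool_rot: [1.331, 1.124, -1.33]
contact_force: [-1.2, 0.8, 6.1]
opening: -0.0
```

Pressed about 10 mm (−0.065 rad) at 6 N, which is deep enough. Drawing back up and out past the free edge.

```bash
python3 -m handwheel '[0,-0.02,0,0.005,0,0,0, 0,-0.04,0,0.035,0,0,0, 0,-0.065,0,0.065,0,0,0, 0,-0.09,0,0.09,0,0,0, 0,-0.12,0,0.11,0,0,0, 0,-0.15,0,0.12,0,0,0, 0,-0.18,0,0.12,0,0,0, 0,-0.2,0,0.12,0,0,0, 0,-0.2,0,0.12,0,0,0, 0,-0.2,0,0.12,0,0,0, 0,-0.2,0,0.12,0,0,0, 0,-0.2,0,0.12,0,0,0]';python3 -m handwheel '[0,0,0,0,0,0,0, 0,0,0,0,0,0,0, 0,0,0,0,0,0,0, 0,0,0,0,0,0,0, 0,0,0,0,0,0,0, 0,0,0,0,0,0,0, 0,0,0,0,0,0,0, 0,0,0,0,0,0,0, 0,0,0,0,0,0,0, 0,0,0,0,0,0,0, 0,0,0,0,0,0,0, 0,0,0,0,0,0,0]'; python3 -c "
from h import *
snap('wrist','w6');snap('scene','s6');snap('top','t6')"
```

```text
t: 11.7
tool_pos: [0.5121, -0.403, 0.3111]
tool_rot: [1.331, 1.13, -1.332]
contact_force: [-0.7, -0.2, -0.4]
opening: -0.0002
t: 12.7
tool_pos: [0.5126, -0.4037, 0.3138]
tool_rot: [1.331, 1.126, -1.331]
contact_force: [-0.2, 0.7, 0.8]
opening: -0.0002
```

View pics/w6.png

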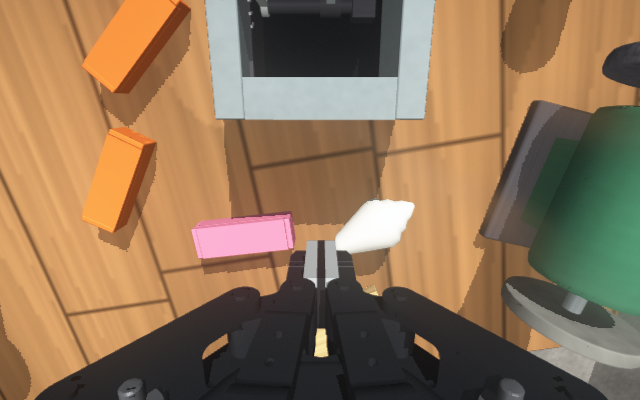

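View pics/s6.png

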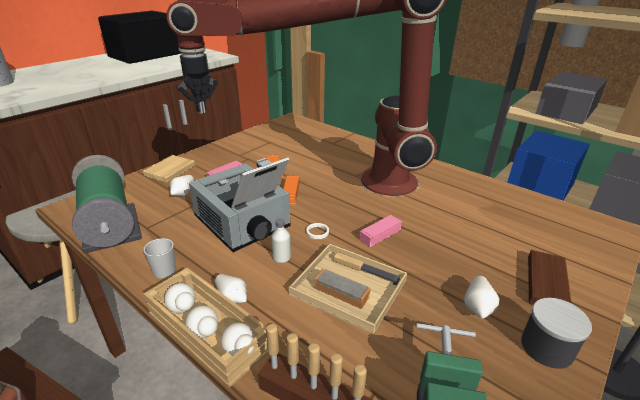

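View pics/t6.png

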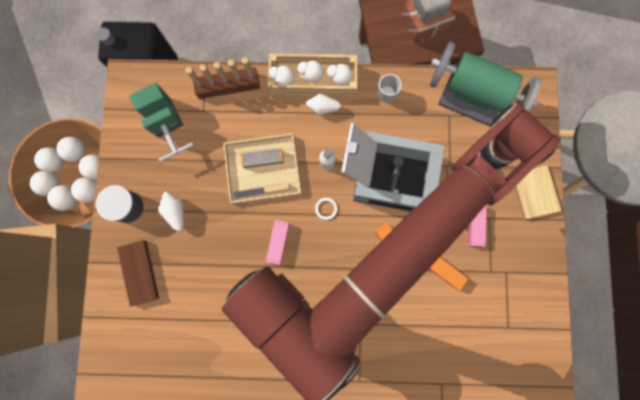

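The hatch stands fully open, leaning over the +y side. In the wrist view the handle is at the top edge of the frame (355,5). Moving the camera over the well.

```bash
python3 -m handwheel '[0,-0.01,0,-0.03,0,0,0, 0,-0.02,0,-0.07,0,0,0, 0,-0.02,0,-0.11,0,0,0, 0,-0.02,0,-0.15,0,0,0, 0,-0.02,0,-0.165,0,0,0, 0,-0.02,0,-0.165,0,0,0, 0,-0.02,0,-0.165,0,0,0, 0,-0.02,0,-0.165,0,0,0]'; python3 -c "
from h import *
snap('wrist','w7')
im,d,pos,rot,n=load('w7')
cv2.imwrite('pics/w7c.png',cv2.resize(im[:300,150:480],None,fx=2,fy=2,interpolation=cv2.INTER_CUBIC))"
```

```text
t: 13.52
tool_pos: [0.5399, -0.242, 0.3336]
tool_rot: [1.331, 1.125, -1.332]
contact_force: [-0.4, 0.1, -0.7]
opening: 0.0001
```

View pics/w7c.png

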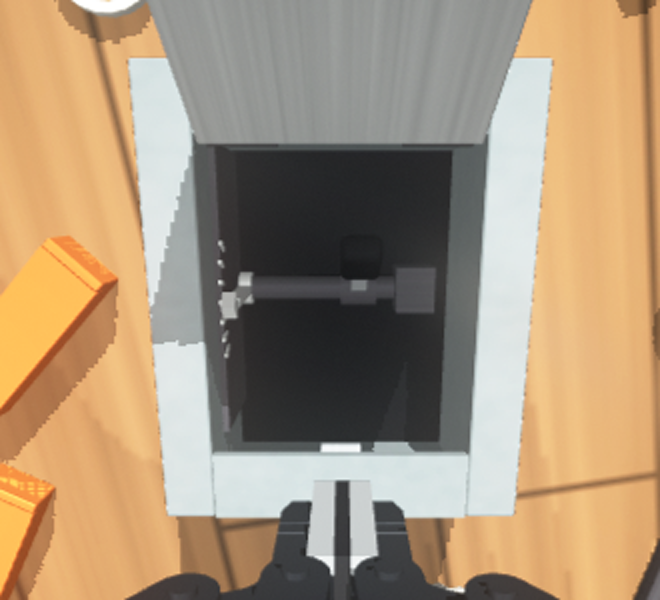

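The handle (black) is at crop (361,257), and the pointer blade runs from the shaft (243,285) to its tip at about (230,305). I'll enlarge this and read depth.

```bash
cat >> h.py <<'E'
PO=np.array([.5411,-.2247,0]); _a=np.radians(-9.6)
PR=np.array([[np.cos(_a),-np.sin(_a),0],[np.sin(_a),np.cos(_a),0],[0,0,1]])
def pod(X): return (np.asarray(X)-PO)@PR
def world(X): return np.asarray(X)@PR.T+PO
E
python3 - <<'E'
from h import *
im,d,pos,rot,n=load('w7')
c=im[110:180,245:365].astype(float); g=(np.clip(c/255,0,1)**.5*255).astype(np.uint8)
cv2.imwrite('pics/w7d.png',cv2.resize(g,None,fx=6.6,fy=6.6,interpolation=cv2.INTER_CUBIC))
P=pod(pts('w7'))*1000
m=(P[...,2]>30)&(abs(P[...,0])<74)&(abs(P[...,1])<75)&(P[...,2]<118)
# pointer
for nm,mm in(('ptr',m&(P[...,0]<-50)&(P[...,0]>-72)),('lev',m&(P[...,0]>-5)&(P[...,0]<30))):
    print(nm,mm.sum()); q=P[mm]; vu=np.argwhere(mm)
    for (v,u),p in list(zip(vu,q))[::max(1,len(q)//45)]: print((u,v),p.round(0))
cc=pod(cam('w7')[4]);print('cam',cc)
E
```

```text
ptr 1154
(np.int64(257), np.int64(84)) [-72.  75.  87.]
(np.int64(261), np.int64(88)) [-71.  71.  65.]
(np.int64(261), np.int64(91)) [-71.  68.  66.]
(np.int64(262), np.int64(94)) [-71.  65.  60.]
(np.int64(262), np.int64(97)) [-72.  61.  60.]
(np.int64(260), np.int64(100)) [-71.  58.  76.]
(np.int64(258), np.int64(103)) [-72.  54.  88.]
(np.int64(265), np.int64(105)) [-72.  51.  39.]
(np.int64(265), np.int64(108)) [-72.  48.  42.]
(np.int64(266), np.int64(111)) [-72.  44.  35.]
(np.int64(259), np.int64(115)) [-72.  41.  86.]
(np.int64(259), np.int64(118)) [-71.  37.  88.]
(np.int64(259), np.int64(121)) [-72.  34.  88.]
(np.int64(267), np.int64(123)) [-72.  28.  32.]
(np.int64(266), np.int64(126)) [-72.  25.  39.]
(np.int64(266), np.int64(129)) [-71.  21.  43.]
(np.int64(265), np.int64(132)) [-72.  18.  51.]
(np.int64(266), np.int64(135)) [-72.  13.  44.]
(np.int64(261), np.int64(138)) [-71.  14.  82.]
(np.int64(271), np.int64(139)) [-67.   7.  34.]
(np.int64(276), np.int64(140)) [-60.   6.  31.]
(np.int64(278), np.int64(141)) [-58.   4.  32.]
(np.int64(279), np.int64(142)) [-56.   3
[... 2630 characters left out ...]
), np.int64(142)) [-2.  3. 34.]
(np.int64(335), np.int64(142)) [20.  4. 38.]
(np.int64(325), np.int64(143)) [ 6.  2. 39.]
(np.int64(341), np.int64(143)) [28.  2. 33.]
(np.int64(331), np.int64(144)) [14.  1. 42.]
(np.int64(321), np.int64(145)) [ 1. -1. 37.]
(np.int64(337), np.int64(145)) [23. -0. 37.]
(np.int64(327), np.int64(146)) [ 9. -2. 36.]
(np.int64(317), np.int64(147)) [-5. -4. 32.]
(np.int64(333), np.int64(147)) [17. -3. 37.]
(np.int64(323), np.int64(148)) [ 4. -4. 38.]
(np.int64(339), np.int64(148)) [26. -5. 32.]
(np.int64(332), np.int64(149)) [16. -6. 35.]
(np.int64(330), np.int64(150)) [13. -8. 34.]
(np.int64(328), np.int64(151)) [11. -9. 32.]
cam [0.00047798 0.05648146 0.47555306]
```

View pics/w7d.png

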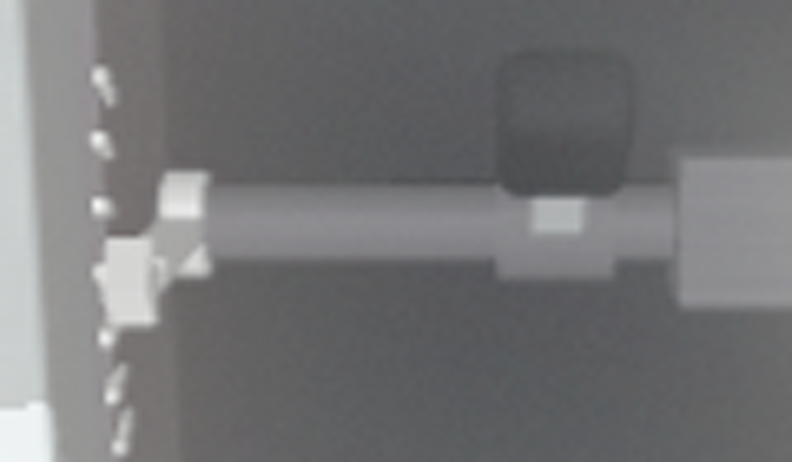

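```bash
python3 -m handwheel '[0.6,0.03,0,0.03,0,0,0, 0.6,0.03,0,0.06,0,0,0, 0.6,0.03,0,0.07,0,0,0, 0.6,0.03,0,0.07,0,0,0, 0.6,0.03,0,0.07,0,0,0, 0.6,0.03,0,0.07,0,0,0]'
python3 - <<'E'
from h import *
snap('wrist','w8')
im,d,pos,rot,n=load('w8')
for f in('w7','w8'):
    im=load(f)[0]; P=pod(pts(f))*1000; cc=pod(cam(f)[4])*1000;print(f,'cam',cc.round(1))
    m=(P[...,2]>85)&(P[...,0]>-69.5)&(P[...,0]<-57)&(abs(P[...,1])<50)&(P[...,2]<115)
    vu=np.argwhere(m)
    for v in np.unique(vu[:,0]):
        q=P[v][m[v]]; print(v,vu[vu[:,0]==v][:,1].min(),vu[vu[:,0]==v][:,1].max(),q.mean(0).round(1))
px=proj('w8',world(np.array([[-.065,0,.1],[.012,.03,.1]])));print(px)
u,v=px.mean(0).astype(int); v0=max(0,v-50)
c=load('w8')[0][v0:v0+110,u-80:u+80].astype(float); g=(np.clip(c/255,0,1)**.5*255).astype(np.uint8);print(u-80,v0)
cv2.imwrite('pics/w8d.png',cv2.resize(g,None,fx=5,fy=5,interpolation=cv2.INTER_CUBIC))
E
```

```text
t: 14.07
tool_pos: [0.5287, -0.3101, 0.3046]
tool_rot: [1.332, 1.124, -1.331]
contact_force: [-0.1, 0.0, 0.3]
opening: 0.0511
w7 cam [  0.5  56.5 475.6]
146 261 267 [-65.5   6.2  97.8]
147 261 267 [-65.6   5.2  98.8]
148 261 268 [-65.1   3.9  97.6]
149 261 269 [-64.4   2.8  98.5]
150 261 269 [-64.3   1.8  99.2]
151 261 269 [-64.2   0.8 100.3]
152 260 269 [-65.1  -0.2 101.7]
153 260 269 [-64.6  -1.3 101.8]
154 261 268 [-64.5  -2.4 102.8]
155 261 268 [-64.8  -3.7 101.8]
156 261 268 [-65.1  -5.1 100.1]
157 261 268 [-65.4  -6.5  99. ]
158 262 268 [-64.9  -7.7  98.8]
w8 cam [  0.6 -12.6 446.6]
82 252 259 [-65.3   6.1  97.6]
83 252 259 [-65.1   5.   99. ]
84 251 259 [-65.6   4.1  99.5]
85 251 259 [-65.5   3.1 100.3]
86 251 260 [-64.9   2.1 100.7]
87 251 261 [-64.6   1.1 100.1]
88 251 261 [-64.5   0.2 100.7]
89 251 261 [-64.4  -0.8 101.5]
90 251 261 [-64.4  -1.8 102. ]
91 251 261 [-64.6  -2.7 101. ]
92 251 261 [-64.8  -3.7 100.4]
93 252 260 [-64.8  -4.7 100.7]
94 252 260 [-65.   -5.6 100.2]
95 252 260 [-65.2  -6.6  99.6]
96 253 260 [-64.9  -7.5  98.6]
97 253 259 [-65.5  -8.5  98.1]
[[255.70662229  88.19505539]
 [331.74247447  56.28715007]]
213 22
```

View pics/w8d.png

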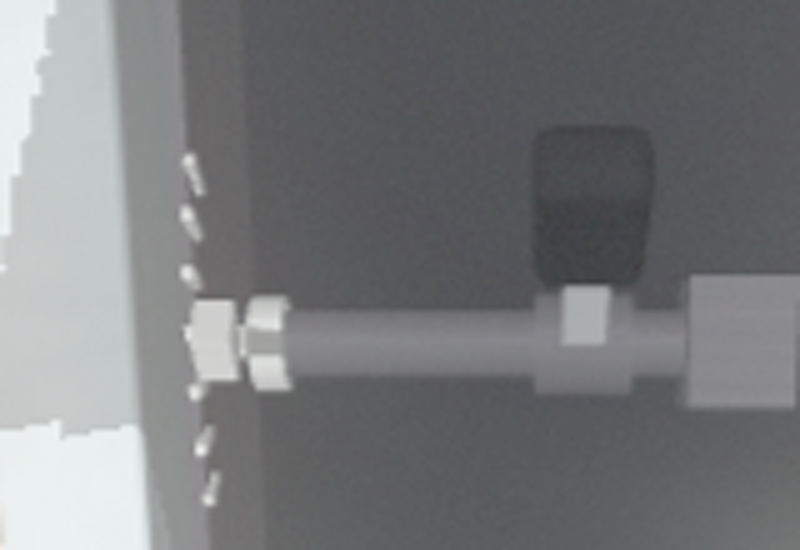

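Both views agree. The diamond is centred at pod y ≈ −1 mm (7 mm either side), so the pointer stands nearly upright (≈0.5 rad). I'll measure the lever handle the same way, and check the height of the block beside it.

```bash
python3 - <<'E'
from h import *
for f in('w7','w8'):
    P=pod(pts(f))*1000
    m=(P[...,2]>60)&(P[...,0]>4)&(P[...,0]<20)&(abs(P[...,1])<70)&(P[...,2]<118)
    vu=np.argwhere(m)
    for v in np.unique(vu[:,0]):
        q=P[v][m[v]]; a=np.arctan2(q[:,1],q[:,2]-26); print(v,m[v].sum(),q.mean(0).round(1),'r',np.hypot(q[:,1],q[:,2]-26).mean().round(1))
    # shaft
    m=(P[...,2]>28)&(P[...,0]>-45)&(P[...,0]<-10)&(abs(P[...,1])<12); print('shaft',np.percentile(P[m],[2,50,98],axis=0).round(1).tolist())
    m=(P[...,2]>20)&(P[...,0]>32)&(P[...,0]<60)&(abs(P[...,1])<30); print('block',np.percentile(P[m],[2,50,98],axis=0).round(1).tolist())
    m=(P[...,2]>60)&(P[...,0]>-20)&(P[...,0]<45)&(abs(P[...,1])<70)&(P[...,2]<118);print('handle x',np.percentile(P[m],[1,50,99],axis=0).round(1).tolist())
E
python3 plan.py $(python3 -c "
from h import *
print(*world([.011,.025,.17]).round(4))") -9.6
```

```text
118 14 [ 11.6  38.1 100.5] r 83.6
119 12 [ 11.5  37.  101.8] r 84.4
120 15 [ 12.1  36.  102.5] r 84.5
121 15 [ 12.1  34.9 103. ] r 84.5
122 15 [ 12.1  33.8 103.4] r 84.5
123 15 [ 12.1  32.8 103.9] r 84.5
124 14 [ 11.6  31.7 104.2] r 84.4
125 15 [ 12.1  30.6 104.6] r 84.3
126 14 [ 12.1  29.6 105.5] r 84.8
127 15 [ 12.1  28.5 105.2] r 84.1
128 15 [ 12.1  27.4 105.7] r 84.3
129 15 [ 12.1  26.3 105.6] r 83.8
130 12 [ 11.7  25.1 104.5] r 82.4
131 14 [ 11.6  23.9 103.1] r 80.7
132 14 [11.8 22.4 99.3] r 76.7
133 14 [11.9 21.  96. ] r 73.1
134 14 [12.  19.4 92. ] r 68.8
135 14 [12.1 18.  88.7] r 65.2
136 14 [12.2 16.4 85.2] r 61.4
137 13 [11.7 14.8 81. ] r 56.9
138 12 [11.5 13.1 76.7] r 52.4
139 13 [12.  11.6 73.4] r 48.8
140 1 [12.4  8.8 60.1] r 35.2
shaft [[-44.2, -11.2, 33.1], [-27.7, -4.7, 405.1], [-10.4, 3.1, 427.2]]
block [[32.6, -24.4, 40.7], [41.5, -5.0, 408.0], [57.7, 4.2, 421.5]]
handle x [[-0.3, 11.5, 72.8], [11.0, 27.3, 102.2], [22.4, 38.1, 106.5]]
47 15 [ 11.9  38.3 101. ] r 84.2
48 16 [ 11.6  37.3 101.8] r 84.4
49 17 [ 12.1  36.3 102.3] r 84.5
50 17 [ 12.1  35.3 102.9] r 84.6
5
[... 716 characters left out ...]
8 83.8] r 59.9
74 15 [12.  14.9 81.9] r 57.8
75 15 [12.1 14.1 79.7] r 55.5
76 15 [12.1 13.2 78. ] r 53.7
77 15 [12.2 12.4 75.5] r 51.1
78 15 [12.3 11.5 73.6] r 48.9
79 9 [11.5 11.1 64.3] r 39.8
80 9 [11.5 10.1 62.3] r 37.7
81 3 [11.2  9.2 60.3] r 35.5
shaft [[-44.6, -6.5, 28.5], [-27.7, 0.4, 32.2], [-10.6, 7.5, 34.5]]
block [[33.1, -13.5, 28.3], [46.5, 0.2, 41.3], [59.4, 14.7, 43.1]]
handle x [[-0.6, 10.1, 62.2], [11.1, 24.3, 100.7], [23.0, 38.2, 106.7]]
t 14.1167 shift mm [ 134.7    8.9 -110.9] turn [ 0.05  0.01 -0.07] open 0.0511 F [-0.07  0.18  0.52] pos [ 0.5288 -0.3097  0.3047]
q [-0.65 -0.01  1.56  0.    1.6  -0.48] R [[0.001, 0.986, -0.166], [-0.0, -0.166, -0.986], [-1.0, 0.001, 0.0]]
```

Lever: r = 84.5 mm (85 expected), leaning about 0.39 rad towards the hinge, so lever ≈ 0.11 and pointer ≈ 0.515. It needs about 23° of turn. Plan: grip the handle with the tool tilted 8° away from the hatch, then swing it about the pivot.

```bash
python3 -m handwheel '[0.6,0.02,0.002,-0.02,2,2,0, 0.6,0.05,0.005,-0.05,0,4,0, 0.6,0.08,0.007,-0.08,0,6,0, 0.6,0.11,0.009,-0.1,0,8,0, 0.6,0.135,0.009,-0.113,0,8,0, 0.6,0.135,0.009,-0.113,0,8,0, 0.6,0.135,0.009,-0.113,0,8,0, 0.6,0.135,0.009,-0.113,0,8,0]'
cat > st.py <<'E'
from h import *
o=ctrl.get_obs(); R=Ro.from_rotvec(o['tool_rot']).as_matrix(); p=o['tool_pos']
pp=pod(p)*1000; X=PR.T@R
print('t',round(o['t'],2),'pod TCP',pp.round(1),'grasp',(pod(p-R[:,0]*.019)*1000).round(1),'toolx(pod)',X[:,0].round(3),'tilt deg',np.degrees(np.arctan2(X[1,0],-X[2,0])).round(1),'open',round(o['opening'],4),'F',o['contact_force'].round(1))
def shift(target,R=R,p=p): return (R.T@(world(np.array(target)/1000)-p)*1000).round(1)
E
python3 -c "
from st import *
print(shift([11.5,27.3,67.2])); print(o['q'].round(2))
snap('wrist','w9')"
```

```text
t: 14.78
tool_pos: [0.5572, -0.2007, 0.1713]
tool_rot: [1.441, 1.216, -1.252]
contact_force: [0.2, 0.8, 0.5]
opening: 0.0512
t 14.78 pod TCP [ 11.9  26.4 171.3] grasp [ 11.8  23.7 190.1] toolx(pod) [ 0.003  0.138 -0.99 ] tilt deg 7.9 open 0.0512 F [0.2 0.8 0.5]
[103.2  -0.7  13.4]
[-0.53  0.04  1.73  0.13  1.42 -0.39]
```

View pics/w9.png

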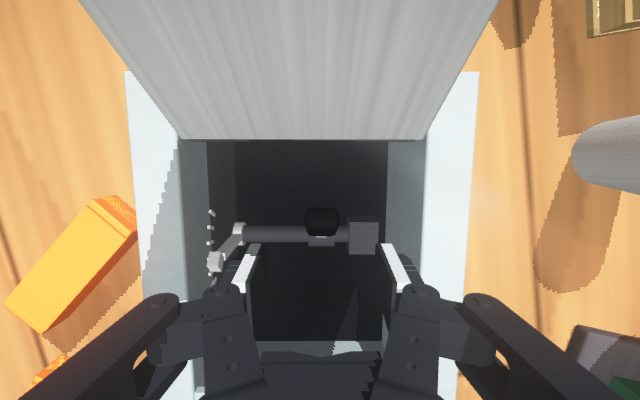

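The handle (321,222) is centred between the pads; the pointer (215,262) and block (363,235) are outside them. Descending.

```bash
python3 -m handwheel '[0.6,0.02,0,0.002,0,0,0, 0.6,0.04,-0.001,0.005,0,0,0, 0.6,0.06,-0.001,0.008,0,0,0, 0.6,0.08,-0.001,0.01,0,0,0, 0.6,0.092,-0.001,0.012,0,0,0, 0.6,0.1,-0.001,0.013,0,0,0, 0.6,0.103,-0.001,0.013,0,0,0, 0.6,0.103,-0.001,0.013,0,0,0]'; python3 -m st; python3 -m handwheel '[0,0,0,0,0,0,0, 0,0,0,0,0,0,0, 0,0,0,0,0,0,0, 0,0,0,0,0,0,0, 0,0,0,0,0,0,0, 0,0,0,0,0,0,0]' 30; python3 -m st
```

```text
t: 15.5
tool_pos: [0.5557, -0.199, 0.0656]
tool_rot: [1.442, 1.218, -1.253]
contact_force: [-0.2, -0.1, -0.5]
opening: 0.051
t 15.5 pod TCP [10.1 27.8 65.6] grasp [10.1 25.2 84.4] toolx(pod) [ 0.001  0.139 -0.99 ] tilt deg 8.0 open 0.051 F [-0.2 -0.1 -0.5]
t: 16.0
tool_pos: [0.558, -0.1996, 0.0671]
tool_rot: [1.444, 1.212, -1.25]
contact_force: [6.6, -2.0, -1.2]
opening: 0.0234
t 16.0 pod TCP [12.5 27.6 67.1] grasp [12.3 25.  85.9] toolx(pod) [ 0.007  0.138 -0.99 ] tilt deg 7.9 open 0.0234 F [ 6.6 -2.  -1.2]
```

Handle gripped (23.4 mm). Working out the arc about the pivot.

```bash
python3 -c "
from st import *
v=np.array([27.6,41.1])
for f in (3,6,9,12,15,18,21,23.2):
    c,s=np.cos(np.radians(f)),np.sin(np.radians(f)); t=[12.5,v[0]*c-v[1]*s,26+v[0]*s+v[1]*c]; print(f,np.round(t,1),shift(t))"
```

```text
t 16.0 pod TCP [12.5 27.6 67.1] grasp [12.3 25.  85.9] toolx(pod) [ 0.007  0.138 -0.99 ] tilt deg 7.9 open 0.0234 F [ 6.6 -2.  -1.2]
3 [12.5 25.4 68.5] [-1.7  0.   2. ]
6 [12.5 23.2 69.8] [-3.3  0.1  4. ]
9 [12.5 20.8 70.9] [-4.7  0.1  6.2]
12 [12.5 18.5 71.9] [-6.1  0.1  8.4]
15 [12.5 16.  72.8] [-7.3  0.1 10.7]
18 [12.5 13.5 73.6] [-8.4  0.1 13. ]
21 [12.5 11.  74.3] [-9.4  0.1 15.4]
23.2 [12.5  9.2 74.6] [-10.1   0.1  17.2]
```

```bash
python3 -m handwheel '[0,-0.0017,0.001,0.002,0,3,0, 0,-0.0033,0.001,0.004,0,6,0, 0,-0.0047,0.001,0.0062,0,9,0, 0,-0.0061,0.001,0.0084,0,12,0, 0,-0.0073,0.001,0.0107,0,15,0, 0,-0.0084,0.001,0.013,0,18,0, 0,-0.0094,0.001,0.0154,0,21,0, 0,-0.0101,0.001,0.0172,0,23.2,0, 0,-0.0101,0.001,0.0172,0,23.2,0, 0,-0.0101,0.001,0.0172,0,23.2,0, 0,-0.0101,0.001,0.0172,0,23.2,0]'; python3 -c "
from st import *
snap('wrist','w10')"
```

```text
t: 16.92
tool_pos: [0.5551, -0.2176, 0.0749]
tool_rot: [1.752, 1.476, -0.984]
contact_force: [3.8, -0.4, 4.6]
opening: 0.0237
t 16.92 pod TCP [12.6  9.3 74.9] grasp [12.5 -0.5 91.1] toolx(pod) [ 0.004  0.517 -0.856] tilt deg 31.1 open 0.0237 F [ 3.8 -0.4  4.6]
```

View pics/w10.png

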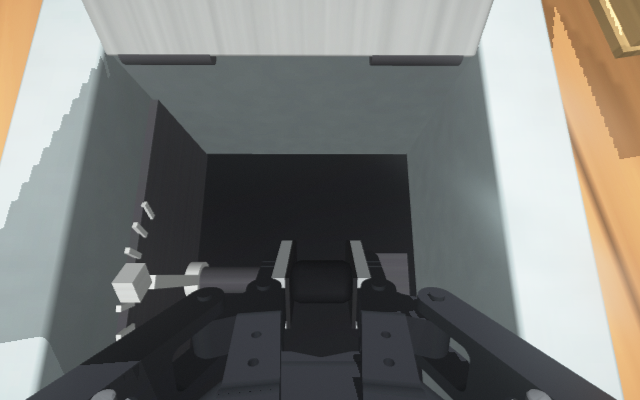

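The handle (321,280) is level with the pointer tip (130,283). Releasing and withdrawing along the tool axis, then re-measuring.

```bash
python3 -m handwheel '[0.4,0,0,0,0,0,0, 0.5,0,0,0,0,0,0, 0.6,0,0,0,0,0,0, 0.6,0,0,0,0,0,0, 0.6,0,0,0,0,0,0]'; python3 -m handwheel '[0.6,-0.01,0,0,0,0,0, 0.6,-0.03,0,0,0,0,0, 0.6,-0.06,0,0,0,0,0, 0.6,-0.09,0,0,0,0,0, 0.6,-0.13,0,0,0,0,0, 0.6,-0.17,0,0,0,-5,0, 0.6,-0.21,0,0,0,-11,0, 0.6,-0.24,0,0,0,-17,0, 0.6,-0.25,0,0,0,-24,0, 0.6,-0.25,0,0,0,-31,0, 0.6,-0.25,0,0,0,-31,0, 0.6,-0.25,0,0,0,-31,0]';  python3 -c "
from st import *
snap('wrist','w11')"
```

```text
t: 17.38
tool_pos: [0.5528, -0.2166, 0.0721]
tool_rot: [1.751, 1.482, -0.987]
contact_force: [-0.0, 0.2, 0.4]
opening: 0.051
t: 18.38
tool_pos: [0.5319, -0.3435, 0.2875]
tool_rot: [1.334, 1.129, -1.327]
contact_force: [-0.5, 0.1, -0.5]
opening: 0.0512
t 18.38 pod TCP [  10.7 -118.7  287.5] grasp [  10.7 -118.8  306.5] toolx(pod) [ 0.001  0.005 -1.   ] tilt deg 0.3 open 0.0512 F [-0.5  0.1 -0.5]
```

View pics/w11.png

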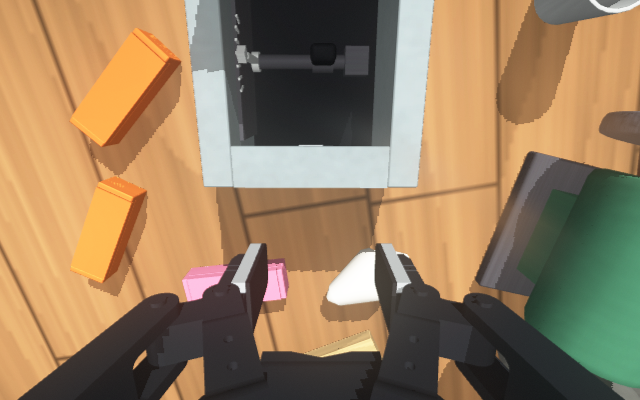

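```bash
python3 -m handwheel '[0.6,-0.03,0,-0.03,0,0,0, 0.6,-0.05,0,-0.07,0,0,0, 0.6,-0.05,0,-0.09,0,0,0, 0.6,-0.05,0,-0.09,0,0,0, 0.6,-0.05,0,-0.09,0,0,0, 0.6,-0.05,0,-0.09,0,0,0]'
python3 - <<'E'
from h import *
snap('wrist','w12');snap('top','t12');snap('scene','s12')
P=pod(pts('w12'))*1000
for nm,lo,hi,zl in(('ptr',-69.5,-57,92),('lever',4,20,92)):
    m=(P[...,2]>zl)&(P[...,0]>lo)&(P[...,0]<hi)&(abs(P[...,1])<50)&(P[...,2]<118); vu=np.argwhere(m); print(nm)
    for v in np.unique(vu[:,0]): print(v,m[v].sum(),P[v][m[v]].mean(0).round(1))
v0=int(proj('w12',world([[0,0,.1]]))[0,1]); c=load('w12')[0][v0-40:v0+40,240:360].astype(float)
cv2.imwrite('pics/w12d.png',cv2.resize((np.clip(c/255,0,1)**.5*255).astype(np.uint8),None,fx=6.6,fy=6.6,interpolation=cv2.INTER_CUBIC))
E
```

```text
t: 18.93
tool_pos: [0.546, -0.2569, 0.335]
tool_rot: [1.335, 1.13, -1.331]
contact_force: [-0.5, -0.3, -0.1]
opening: 0.0511
ptr
135 7 [-65.5   6.2  97.3]
136 6 [-65.4   5.2  98.9]
137 7 [-65.1   4.2  99.6]
138 7 [-64.9   3.2 101. ]
139 8 [-64.5   2.  100.7]
140 9 [-65.    0.9 101.3]
141 9 [-64.7  -0.  102.8]
142 9 [-64.7  -1.1 103.4]
143 9 [-64.8  -2.3 102.9]
144 9 [-65.1  -3.6 101.9]
145 8 [-64.9  -4.9 100.4]
146 8 [-65.1  -6.2  99.7]
147 7 [-64.9  -7.5  98.1]
148 6 [-65.7  -8.8  97.4]
lever
134 14 [11.7  7.4 97.3]
135 14 [ 11.7   7.1 106.6]
136 14 [ 11.7   6.2 108.8]
137 14 [ 11.7   5.2 109.4]
138 14 [ 11.7   4.1 110.1]
139 14 [ 11.7   3.  110.3]
140 14 [ 11.7   1.9 110.2]
141 14 [ 11.7   0.8 110.1]
142 14 [ 11.7  -0.3 110.3]
143 14 [ 11.7  -1.5 110. ]
144 14 [ 11.7  -2.6 110.2]
145 14 [ 11.7  -3.7 110.3]
146 14 [ 11.7  -4.8 109.9]
147 14 [ 11.7  -6.  109.6]
148 14 [ 11.7  -7.2 109.5]
```

View pics/w12d.png

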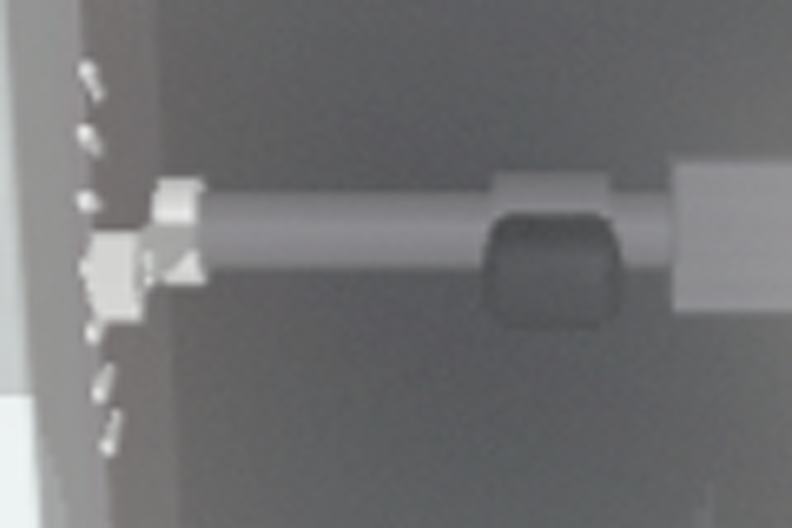

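View pics/s12.png

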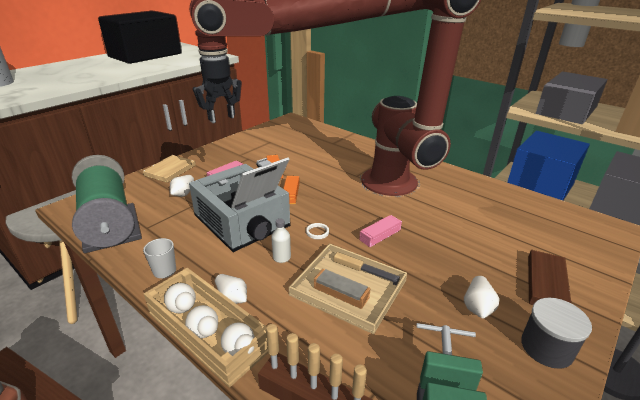

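The lever top is centred at y ≈ 0 mm and the pointer at y ≈ −1.3 mm, unmoved. That is within about 0.02 rad. The hatch is open, the stone is flat in the tray, and the arm is clear.

```bash
python3 -c "
from h import *
print(ctrl.finish_job()); o=ctrl.get_obs(); print(o['t'],o['contact_force'].round(2))"
```

```text
the job is handed in; nothing more can be done
None
the job is handed in; nothing more can be done
```

The dust extractor is set and I have handed the job in, at about 19 s of the 72 s allowed. No verdict was reported.

- **Stone:** I lifted the wooden-cased stone off the hatch and lowered it slowly onto the tray floor before letting go. Its top reads z 0.042 m, which matches lying flat, and it sits well clear of the rasp.
- **Hatch:** I pressed it at the rubber patch, about 10 mm deep at 6 N, and it swung open when I drew back. I judged it open from the pictures, where it leans out over the +y side; I did not measure its angle.
- **Lever:** I gripped the handle, turned it about 23° around its pivot and let go. My last measurement put the lever's top at y ≈ 0 mm and the pointer tip at y ≈ −1.3 mm, so they agree to about 0.02 rad (limit 0.12).
- **Everything else:** The pointer tip reads the same as before, within 1 mm. The bottle, shells, bangle and rasp look unmoved in the last scene picture. The arm was clear of everything at the end.

None of these checks failed. The one disagreement was the press patch: one image put it 6 mm from its computed place, in a picture taken just after a move. I pressed between the two positions and the catch let go.

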